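# Line up the slotted timing disc and push its locking bar home

## Robot

A 7-joint arm with a two-finger parallel gripper is mounted at the origin on a cart in front of the work surface, level with it; the furniture and walls round the work are solid. World frame = base frame: x ahead of the robot, y to its left, z up, the work surface at z = 0. Lengths are in mm, angles in rad, forces in N, time in s.
With the tool pointing down it reaches from about 400 to 875 mm from the base axis. Payload 4.4 kg.
Tool frame: the origin (TCP) lies midway between the tips of the shut fingers; the grasp point (between the pads) lies 19 mm behind it; z points along the fingers, y is the line along which they close (so a half turn about z gives the same grasp; the last joint's range is limited). The gripper opens to 85 mm and grips with 20 to 120 N. Pads are 22 mm wide; open, the fingers measure 114 mm over their backs; the gripper's body (76 mm by 85 mm) begins 54 mm behind the grasp point. The pads swing forward as they close: fully open they stand 13 mm farther back than shut.
Start: joints at [1.177, 0.628, 0.038, 1.517, -0.027, 0.996, -0.02], TCP at [209.302, -615.394, 231.313] pointing down, gripper open.
Joint ranges: [-3.06, 3.06], [-0.37, 2.12], [-1.25, 1.32], [0.18, 2.47], [-1.1, 4.24], [0.23, 1.98], [-2.94, 2.94]. Speed limits (rad/s): [2.57, 2.57, 3.14, 3.14, 3.14, 3.14, 3.14].

## Interface

Orientations are given as [roll, pitch, yaw] about the fixed x, y, z axes, in that order (R = Rz(yaw) Ry(pitch) Rx(roll)).
In Python, from cell import ctrl gives the robot as it stands. The module is installed in compiled form; this text tells all that it offers.
- The arm moves only by the tool step_arm, never from a script. Its argument "commands" is one flat list of numbers, 7 for each row, row after row: the shift along the tool's x, y, z in cm, then the turn, a rotation vector about the tool's x, y, z in rad, then the opening, from 0 (shut) to 1 (fully open). A call has 1 to 10 rows; each row is the pose to reach, as a shift and turn from the pose commanded when the call began, along the tool's axes at that moment; what a row does not reach only later rows make up. A row lasts 1/10 s, in which the tool goes at most 50 mm and 8.59 degrees, less where a joint would pass 70% of its speed; a pose out of reach is approached as far as the arm can. A call with a gripper value outside its range is refused whole. The fingers move at their own pace and stop on an object; the grip force is fixed at half the most. Time passes only in rows, so rows that repeat a pose let the fingers close. It gives the time, the measured TCP pose, the force, the opening and the grip force at its end, in the units of the state.
- ctrl.read_state(): the state, without advancing time (a new reading comes with each control period).
- ctrl.get_image(name): name is "side" or "top" or "wrist"; returns a dict with "image" (400x640x3 uint8, red, green, blue), "range_z" (400x640 float32, mm along the optical axis (not along the pixel's ray), 0 where there is no reading), "vfov" (degrees; the focal length in pixels is half the picture's height over the tangent of half this angle, whatever the lens; pixels are square), "cx", "cy" (the principal point, pixels), "world_to_cam" (4x4, takes a point from world to camera coordinates). Camera axes: x right, y down, z forward; pixel columns grow to the right and rows downward; lengths in mm; the calibration is good to about 2 mm. The wrist camera is an equidistant fisheye: a pixel r from the principal point sees the ray r / f radians off the axis. A picture is of the moment at which its call begins.
- ctrl.finish_job(): hands the job in; it is judged then, once.
The state is a dict: "clock": time; "qpos": joint angles; "qd": joint speeds; "tau": joint torques, N m; "eef_pos": TCP position; "tool_rot": TCP orientation; "force": force on the tool from outside, world axes, zero at the start; "torque": the same for the moment, N m; "width": finger opening in mm; "gripper_force": force on a finger pad.
Only numpy, scipy, OpenCV 4.12 (cv2) and the standard library are available. Lean on these libraries where they do the work, as an engineer would, in place of code of your own. Each camera call takes 0.05 s, during which the arm holds its last target. There are 200 camera calls.

## Task

Lock the timing fixture so that the sprocket's centre bolt can be tightened: with the fingertips, push a turning pin round until the slot in the steel disc faces the red-tabbed locking bar, then gently push the bar forward by its tab until it is fully home against the bottom of the slot. Only push, without gripping or lifting anything: the bar stays in its guide, and the tools and loose parts around the fixture stay where they are.

Things in the scene. Friction and masses are not known exactly. Their poses are not given: they have to be found in the camera images.
- fixture: Blue base plate fixed to the bench, 12 mm thick: 164 mm square under the disc, with a 64 mm wide tongue out to x = -205 mm. Origin: on the disc's axis at bench height; z up; +x is the way the bar is pushed, from the tongue towards the disc's axis. The bar's guide stands on the tongue at x = -130 to -80 mm, 47 mm wide about y = 0, 36 mm high, with two straps over the bar.
- timing_disc (a joint): Turn of the steel disc about the fixture's z axis, rad, growing anticlockwise from above. At 0 or any whole turn (6.283) the slot faces the bar. Starts between 0.7 and 5.58; turns either way, no stop nearby; stiff (0.12 N m, 2 N at a pin), stays where left. The tapered bar still enters, turning the disc the last bit, if the slot is off by up to 0.05 rad.
- slot_mouth (a point): Middle of the open end of the disc's one slot, at the rim, 72 mm from the disc's axis, 19 mm above the bench; turns with the disc. The slot is 19 mm wide (27 mm at its flared mouth) and 30 mm deep, with a red line on each side of it. The disc is 144 mm across, z = 13 to 25 mm above the bench.
- slot_floor (a point): Middle of the slot's closed end, 42 mm from the disc's axis, 19 mm above the bench. It turns with the disc.
- cam_sprocket: Dark sprocket fixed on the middle of the disc and turning with it: teeth 70 mm across, z = 25 to 37 mm above the bench, hub 34 mm across up to z = 56 mm, with a fixed bolt up to z = 64 mm. Origin: centre of its underside, on the disc's axis.
- pin_a (a point): Top of one of the disc's two upright turning pins: dark steel, 12 mm across, 42 mm tall (z = 25 to 67 mm above the bench, with a 20 mm collar up to z = 30), 58 mm from the disc's axis. It turns with the disc; with the slot facing the bar it stands at y = +58 mm of the fixture.
- pin_b (a point): Top of the other turning pin, alike, on the opposite side of the disc; with the slot facing the bar it stands at y = -58 mm of the fixture.
- lock_bar: Loose flat dark steel locking bar, 100 x 16 x 12 mm, 0.25 kg, lying on the fixture's plate in the guide (19 mm channel); x along the bar towards its tapered nose. Origin: middle of its underside, 12 mm above the bench. It starts drawn back, its nose 10 to 22 mm short of the disc's rim, and slides forward by 40 to 52 mm to be home.
- bar_nose (a point): Centre of the bar's nose (front end, 6 mm wide, widening to 16 mm over 12 mm), 6 mm above its underside.
- bar_tab (a point): Rear face (the face away from the disc) of the red tab at the bar's tail, on its middle line, 48 mm above the bench. The tab is 30 mm wide, 6 mm thick, and stands up to 66 mm above the bench; pushing this face along the fixture's x moves the bar (about 3 N).
- camshaft_0: Obstacle, fixed: a camshaft standing upright on a plate, 0.49 m tall, about 40 mm across, right of the fixture. The hand's way from its start to the work leads past it and its twin.
- camshaft_1: Obstacle, fixed: the second upright camshaft on the same plate, 0.48 m tall, about 45 mm across.
- cylinder_head: Obstacle, fixed: the engine's cylinder head lying left of the fixture, up to 0.12 m high at its end next to the fixture.
- spanner: Bystander: 17 mm combination spanner, 213 mm long, lying on the bench, right of the fixture. Leave alone.
- tappet: Bystander: bucket tappet, 29 mm across, 22 mm high, beside the tongue. Leave alone.
- valve_spring: Bystander: coil spring, 24 mm across, 32 mm high, beside the bar's guide. Leave alone.
- bearing: Bystander: ball bearing, 52 mm across, 15 mm high, beside the fixture's disc. Leave alone.
- second_sprocket: Bystander: loose sprocket, 94 mm across, 31 mm high, left of the fixture, beside the engine's cylinder head. Leave alone.
- screwdriver: Bystander: red screwdriver, 159 mm long, lying near the bench's front edge. Leave alone.
Things that resemble listed ones, but are neither listed nor needed, are in the scene too. Of the things shaped like the lock_bar, the steel one is meant.

How it is judged:
By the outcome, as a careful person would: the job done as asked, in the order asked, and still so for the second after the job is handed in, with the robot touching nothing.
It also fails if it takes over 51 s, if anything falls off the work surface, if the arm or the gripper's body presses on something with over 40 N, if the wrist force passes 120 N, or if a joint passes its speed limit or range.

## Working session

There is one attempt and no reset: what is moved stays moved. The work goes in short steps, Python scripts to look and compute and a tool call to move; the robot and the scene stay as the last step left them, time stands still between calls to the robot, and variables do not carry over. Pictures are saved under pics/ and viewed, at most 10 in all, crops included, and the job is handed in when it is done.

Besides the shell and the picture viewer there is one more tool, called as a command line: name --argument value ..., lists and objects as JSON in quotes. step_arm: Moves the arm, as the interface text tells. Its arguments: {"type":"object","properties":{"commands":{"type":"array"}},"required":["commands"]}

```bash
mkdir -p pics; cat > h.py <<'E'
import numpy as np, cv2
from cell import ctrl
def grab(n):
    d=ctrl.get_image(n); cv2.imwrite; return d
def f(d): return 200/np.tan(np.radians(d['vfov'])/2)
def px2w(d,u,v,z=None):
    """pixel->world using depth, or intersect plane z"""
    F=f(d); r=np.array([(u-d['cx'])/F,(v-d['cy'])/F,1.]); M=np.linalg.inv(d['world_to_cam'])
    if z is None:
        return (M@np.r_[r*d['range_z'][int(round(v)),int(round(u))],1])[:3]
    o=M[:3,3]; w=M[:3,:3]@r
    return o+w*(z-o[2])/w[2]
def w2px(d,p):
    c=d['world_to_cam']@np.r_[p,1]; return c[:2]/c[2]*f(d)+[d['cx'],d['cy']]
E
python3 - <<'E'
from h import *
import pickle
for n in("top","side"):
    d=grab(n); pickle.dump(d,open(n+'.pkl','wb')); cv2.imwrite(f'pics/{n}0.png',d['image'][:,:,::-1])
    print(n,d['vfov'],np.linalg.inv(d['world_to_cam']).round(2).tolist())
print(ctrl.read_state())
E
```

```text
top 45.75338579841741 [[-0.01, -0.99, 0.11, 365.89], [-1.0, 0.01, 0.02, -107.92], [-0.03, -0.11, -0.99, 1310.2], [0.0, 0.0, 0.0, 1.0]]
side 46.829471348739 [[0.91, -0.22, 0.35, 54.54], [-0.41, -0.45, 0.79, -1099.1], [-0.01, -0.87, -0.5, 703.32], [0.0, 0.0, 0.0, 1.0]]
{'clock': 0.1, 'qpos': array([ 1.17721544,  0.62924116,  0.0384719 ,  1.51827546, -0.02702025,
        0.9962821 , -0.02000334]), 'qd': array([ 8.43583902e-04, -1.62126138e-03,  5.50462016e-04, -1.32920494e-03,
        1.23029322e-04,  2.98917907e-04,  6.26436771e-05]), 'tau': array([ 3.63033651e-03, -5.64530361e+01,  1.23090897e+00, -1.93970865e+01,
        1.13161569e-02,  5.47842370e-03,  2.16803573e-05]), 'eef_pos': array([ 209.10312295, -614.85967282,  230.48722757]), 'tool_rot': array([-3.13990526e+00,  1.53285455e-05,  3.27744423e-01]), 'force': array([ 0.60417559, -0.02616696, -0.35076894]), 'torque': array([0.02034726, 0.00942635, 0.01242063]), 'gripper_force': 0.0, 'width': 85.36328365154154}
```

View pics/top0.png

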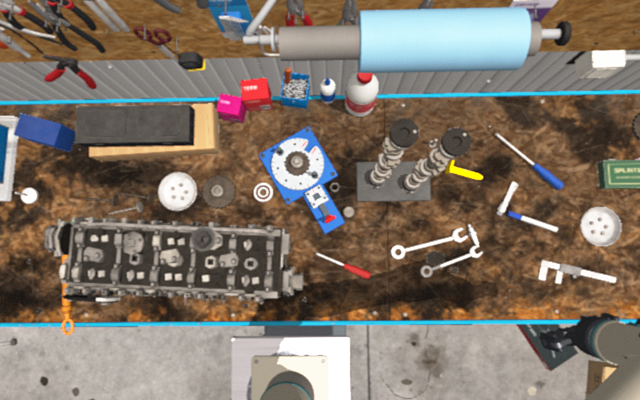

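View pics/side0.png

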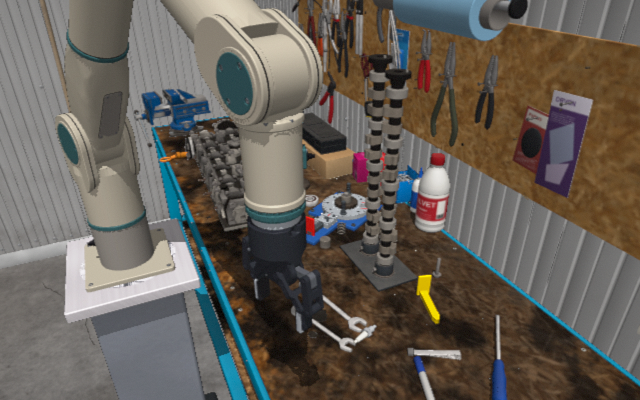

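The top view shows the blue fixture with its disc at about (299,160), and its tongue and red tab at about (329,216). The camshafts stand at (375–455, 130–190), right of the fixture. Next I'll rectify a close-up to the disc's top plane.

```bash
python3 - <<'E'
from h import *
import pickle
d=pickle.load(open('top.pkl','rb'))
for u,v in((299,160),(329,216),(404,128),(455,138),(375,185),(410,188),(300,275),(349,211),(336,187)): print((u,v),px2w(d,u,v).round(1))
c=px2w(d,299,160,25)[:2]; c=np.round(c+[-50,-20],0); print('centre',c)
# rectified: col = (c1+150 - y)*2, row=(c0+150-x)*2
P=[(c[0]+a,c[1]+b,25) for a,b in((150,150),(150,-150),(-150,-150),(-150,150))]
H=cv2.getPerspectiveTransform(np.float32([w2px(d,p) for p in P]),np.float32([(0,0),(600,0),(600,600),(0,600)]))
cv2.imwrite('pics/rect.png',cv2.warpPerspective(d['image'],H,(600,600),flags=cv2.INTER_CUBIC)[:,:,::-1])
E
```

```text
(299, 160) [626.  -30.6  57.2]
(329, 216) [ 476.5 -109.6   26.2]
(404, 128) [ 590.2 -242.7  492.7]
(455, 138) [ 572.7 -333.1  485.4]
(375, 185) [ 560.  -236.1   26.5]
(410, 188) [ 548.9 -329.    37.6]
(300, 275) [320.5 -33.   78.5]
(349, 211) [ 490.2 -164.3   19.5]
(336, 187) [ 560.4 -130.2   -4.4]
centre [583. -49.]
```

View pics/rect.png

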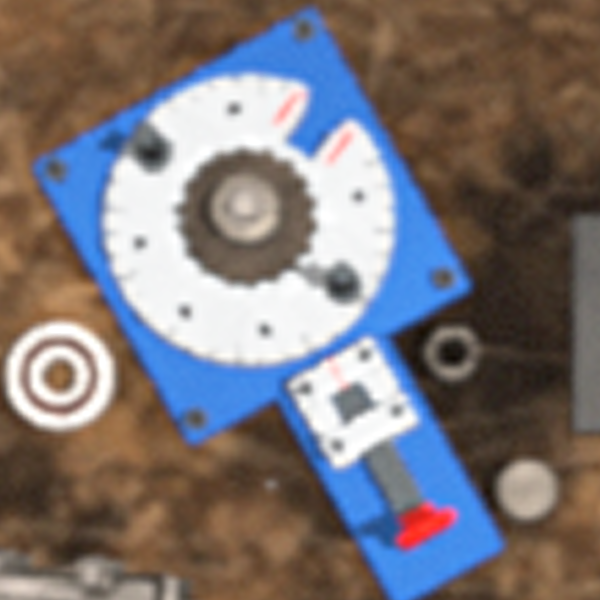

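The rectified view gives:
- **Disc centre:** about (250,220) px, so world (623,-24). The measured radius of 73 mm fits the 72 mm given.
- **Tongue:** yaw about 29.5°.
- **Slot:** its red lines at (290,107) and (342,143) px put it at -35° in world, so the disc turn is about +2.02 rad.
- **pin_a:** at (344,280) px, which must travel about 115° clockwise.

I'll shut the fingers, pass the camshafts on the inside, and push pin_a.

```bash
cat >> h.py <<'E'
C=np.array([623.,-24.]); YAW=np.radians(29.5)
def row(p,yaw,ref=None,g=0):
    """row (cm, rad) reaching world p, yaw, from ref=(pos,yaw) or the measured pose"""
    from scipy.spatial.transform import Rotation as R
    s=ctrl.read_state(); p0,r0=(s['eef_pos'],s['tool_rot']) if ref is None else ref
    A=R.from_euler('xyz',r0); B=R.from_euler('xyz',[np.pi,0,yaw])
    print(np.r_[A.inv().apply(np.array(p)-p0)/10,(A.inv()*B).as_rotvec(),g].round(3).tolist())
E
python3 - <<'E'
from h import *
row([300,-350,231],.6); row([430,-150,231],1.2); row([500,-100,231],1.8)
E
```

```text
[17.132, -22.15, -0.014, -0.002, -0.0, -0.272, 0.0]
[35.878, -36.901, 0.01, -0.002, -0.001, -0.872, 0.0]
[44.115, -39.381, 0.014, -0.001, -0.001, -1.472, 0.0]
```

step_arm --commands '[17.1, -22.2, 0, 0, 0, -0.27, 0, 17.1, -22.2, 0, 0, 0, -0.27, 0, 17.1, -22.2, 0, 0, 0, -0.27, 0, 17.1, -22.2, 0, 0, 0, -0.27, 0, 17.1, -22.2, 0, 0, 0, -0.27, 0, 17.1, -22.2, 0, 0, 0, -0.27, 0, 17.1, -22.2, 0, 0, 0, -0.27, 0, 35.9, -36.9, 0, 0, 0, -0.87, 0, 35.9, -36.9, 0, 0, 0, -0.87, 0, 35.9, -36.9, 0, 0, 0, -0.87, 0]'

```text
clock: 1.1
eef_pos: [382.5, -224.4, 231.4]
tool_rot: [3.141, 0.0, 1.051]
force: [0.7, -0.3, -0.8]
width: -0.2
gripper_force: 0.0
```

```bash
python3 - <<'E'
from h import *
s=ctrl.read_state();print(s['eef_pos'],s['tool_rot'],s['qpos'],s['force'])
row([430,-150,231],1.2); row([470,-110,231],1.8); row([520,-110,231],2.53)
E
```

```text
[ 382.49318157 -224.40972803  231.37820819] [3.14077117e+00 4.70651656e-04 1.05138650e+00] [ 0.62516729  0.34263438 -0.20830549  2.06150505  0.10333009  0.74619832
 -0.16670112] [ 0.73117369 -0.27890472 -0.84300722]
[8.818, 0.431, 0.034, 0.001, 0.001, -0.149, 0.0]
[14.276, 1.918, 0.033, 0.001, 0.001, -0.749, 0.0]
[16.757, 6.258, 0.035, 0.0, 0.001, -1.479, 0.0]
```

step_arm --commands '[6, 0.4, 0, 0, 0, -0.15, 0, 11, 1.9, 0, 0, 0, -0.3, 0, 11, 1.9, 0, 0, 0, -0.45, 0, 11, 1.9, 0, 0, 0, -0.6, 0, 11, 2, 0, 0, 0, -0.75, 0, 13, 4, 0, 0, 0, -0.9, 0, 14, 6, 0, 0, 0, -1.05, 0, 14, 6, 0, 0, 0, -1.2, 0, 14, 6, 0, 0, 0, -1.35, 0, 14, 6, 0, 0, 0, -1.35, 0]'

```text
clock: 2.1
eef_pos: [503.8, -134.5, 230.7]
tool_rot: [3.142, -0.001, 2.397]
force: [-0.4, 0.3, -0.2]
width: 0.0
gripper_force: 0.0
```

```bash
python3 - <<'E'
from h import *
import pickle
d=grab('wrist'); pickle.dump(d,open('wrist.pkl','wb')); cv2.imwrite('pics/w0.png',d['image'][:,:,::-1])
s=ctrl.read_state();print(s['eef_pos'],s['tool_rot'],s['qpos'],d['vfov'],d['cx'],d['cy'],d['world_to_cam'].round(3).tolist())
E
```

```text
[ 503.67349633 -134.33803417  230.86366566] [-3.14157085e+00 -6.92609959e-04  2.39326131e+00] [ 0.59940047  0.49570409 -0.57356783  1.86310897  0.34038559  0.88186052
  0.68350633] 65.70646984690485 311.7444917199795 197.7397196439362 [[0.677, 0.736, -0.001, -241.995], [0.706, -0.65, 0.28, -480.164], [0.205, -0.19, -0.96, 249.16], [0.0, 0.0, 0.0, 1.0]]
```

View pics/w0.png

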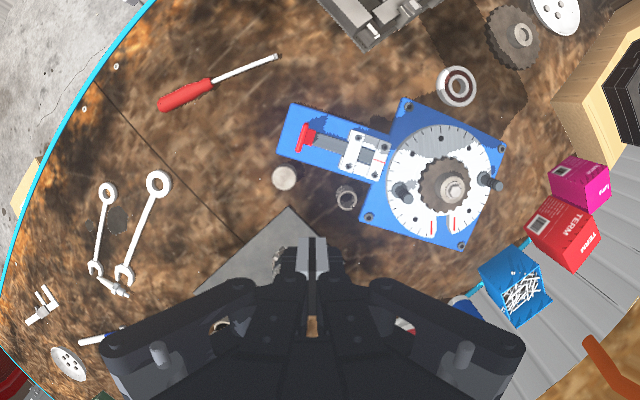

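The wrist view shows the disc at about (442,182) px, pin_a at (402,190), and the red tab at (305,137), all as planned. I'll zoom in.

```bash
cat >> h.py <<'E'
def fpx2w(d,u,v,z):
    q=np.array([u-d['cx'],v-d['cy']]); r=np.hypot(*q); t=r/f(d)
    ray=np.r_[q/r*np.sin(t),np.cos(t)]; M=np.linalg.inv(d['world_to_cam']); o=M[:3,3]; w=M[:3,:3]@ray
    return o+w*(z-o[2])/w[2]
def fw2px(d,p):
    c=(d['world_to_cam']@np.r_[p,1])[:3]; t=np.arctan2(np.hypot(*c[:2]),c[2]); return c[:2]/np.hypot(*c[:2])*t*f(d)+[d['cx'],d['cy']]
def fix(x,y,z): # fixture->world
    c,s=np.cos(YAW),np.sin(YAW); return np.array([C[0]+c*x-s*y,C[1]+s*x+c*y,z])
E
python3 - <<'E'
from h import *
import pickle
d=pickle.load(open('wrist.pkl','rb'))
im=cv2.resize(d['image'][85:265,270:520],None,fx=3,fy=3,interpolation=cv2.INTER_CUBIC)[:,:,::-1].copy()
def mark(p,c):
    u=(fw2px(d,p)-[270,85]+.5)*3; cv2.circle(im,tuple(int(x) for x in u),2,c,-1)
for a in np.arange(0,360,6): mark([C[0]+72*np.cos(np.radians(a)),C[1]+72*np.sin(np.radians(a)),25],(0,255,0))
for x,y in((82,82),(82,-82),(-82,82),(-82,-82),(-205,32),(-205,-32),(-82,32),(-82,-32)): mark(fix(x,y,12),(0,255,255))
for x,y in((-130,23.5),(-130,-23.5),(-80,23.5),(-80,-23.5)): mark(fix(x,y,36),(255,0,255))
for b in(0,180):
  for a in np.arange(0,360,45):
    t=np.radians(b+235); mark([C[0]+58*np.cos(t)+6*np.cos(np.radians(a)),C[1]+58*np.sin(t)+6*np.sin(np.radians(a)),67],(0,0,255))
for r in(42,72): t=np.radians(-35); mark([C[0]+r*np.cos(t),C[1]+r*np.sin(t),25],(255,0,0))
cv2.imwrite('pics/w0z.png',im)
E
```

```text
(no output)
```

View pics/w0z.png

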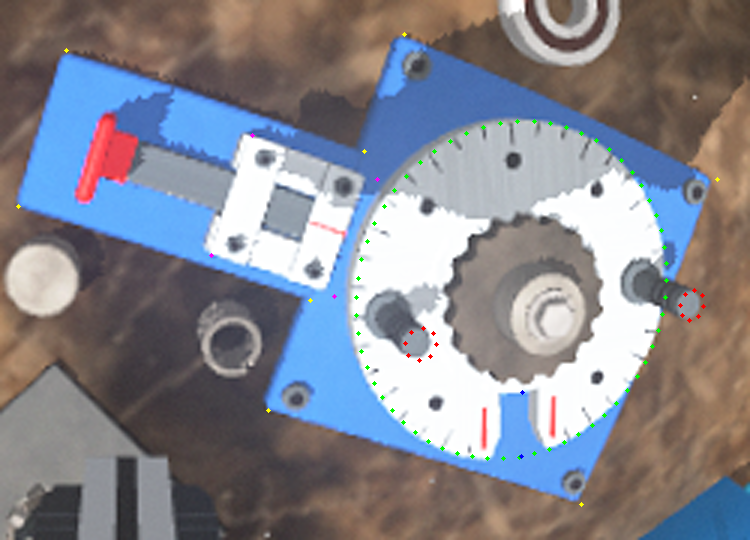

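The overlay fits within about 2 mm, so I'll refine the centre to (622,-25). Next is the move above the start spot behind pin_a.

```bash
sed -i 's/^C=.*;/C=np.array([622.,-25.]);/' h.py; cat >> h.py <<'E'
def pose(phi,gap=17,z=45):
    a=np.radians(phi); t=a-np.pi/2
    return np.r_[C+58*np.array([np.cos(a),np.sin(a)])-gap*np.array([np.cos(t),np.sin(t)]),z],t
E
python3 - <<'E'
from h import *
for z in(230,45):
    p,t=pose(235,28,z);print(p,t);row(p,t)
E
```

```text
[611.66882393 -88.57095879 230.        ] 2.5307274153917776
[-4.8, 10.702, 0.083, 0.0, -0.001, -0.137, 0.0]
[611.66882393 -88.57095879  45.        ] 2.5307274153917776
[-4.813, 10.703, 18.583, 0.0, -0.001, -0.137, 0.0]
```

step_arm --commands '[-2, 4, 0, 0, 0, -0.137, 0, -4, 8, 0, 0, 0, -0.137, 0, -4.8, 10.7, 0, 0, 0, -0.137, 0, -4.8, 10.7, 3, 0, 0, -0.137, 0, -4.8, 10.7, 7, 0, 0, -0.137, 0, -4.8, 10.7, 11, 0, 0, -0.137, 0, -4.8, 10.7, 14, 0, 0, -0.137, 0, -4.8, 10.7, 14, 0, 0, -0.137, 0, -4.8, 10.7, 14, 0, 0, -0.137, 0]'

```text
clock: 3.05
eef_pos: [611.8, -87.3, 91.6]
tool_rot: [-3.141, -0.0, 2.533]
force: [-0.9, 0.5, 0.9]
width: 0.2
gripper_force: 0.0
```

```bash
python3 - <<'E'
from h import *
p,t=pose(235,28,45);s=ctrl.read_state();print(s['eef_pos'],s['tool_rot'],s['force']);row(p,t)
E
```

```text
[611.78074119 -87.30721904  91.61788965] [-3.14138491e+00 -1.53626713e-05  2.53273267e+00] [-0.92937606  0.4932337   0.88861114]
[-0.063, -0.109, 4.662, -0.0, -0.0, 0.002, 0.0]
```

step_arm --commands '[0, -0.1, 2, 0, 0, 0, 0, 0, -0.1, 4.2, 0, 0, 0, 0, 0, -0.1, 4.6, 0, 0, 0, 0, 0, -0.1, 4.6, 0, 0, 0, 0]'

```text
clock: 3.45
eef_pos: [611.8, -88.0, 46.6]
tool_rot: [3.141, 0.002, 2.534]
force: [0.2, 0.9, 0.8]
width: 0.1
gripper_force: 0.0
```

```bash
python3 - <<'E'
from h import *
s=ctrl.read_state();print(s['eef_pos'],s['tool_rot'],s['force'])
row(*pose(235,22))
for phi in np.arange(235,198,-4): row(*pose(phi))
E
```

```text
[611.82216865 -88.02498661  46.6266924 ] [3.14085486e+00 1.50809633e-03 2.53395857e+00] [0.15116603 0.91826745 0.76608838]
[0.582, -0.052, 0.162, 0.001, 0.002, 0.003, 0.0]
[1.082, -0.05, 0.161, 0.001, 0.002, 0.003, 0.0]
[1.491, -0.153, 0.16, 0.001, 0.001, 0.073, 0.0]
[1.906, -0.228, 0.16, 0.001, 0.001, 0.143, 0.0]
[2.325, -0.273, 0.159, 0.001, 0.001, 0.213, 0.0]
[2.747, -0.289, 0.158, 0.001, 0.001, 0.282, 0.0]
[3.169, -0.275, 0.158, 0.001, 0.001, 0.352, 0.0]
[3.588, -0.232, 0.157, 0.001, 0.001, 0.422, 0.0]
[4.004, -0.16, 0.157, 0.001, 0.001, 0.492, 0.0]
[4.414, -0.059, 0.156, 0.001, 0.001, 0.562, 0.0]
[4.815, 0.07, 0.155, 0.001, 0.001, 0.632, 0.0]
```

step_arm --commands '[0.6, -0.05, 0, 0, 0, 0, 0, 1.1, -0.05, 0, 0, 0, 0, 0, 1.5, -0.15, 0, 0, 0, 0.07, 0, 1.9, -0.23, 0, 0, 0, 0.14, 0, 2.3, -0.27, 0, 0, 0, 0.21, 0, 2.75, -0.29, 0, 0, 0, 0.28, 0, 3.15, -0.28, 0, 0, 0, 0.35, 0, 3.6, -0.23, 0, 0, 0, 0.42, 0, 4.0, -0.16, 0, 0, 0, 0.49, 0, 4.0, -0.16, 0, 0, 0, 0.49, 0]'

```text
clock: 4.45
eef_pos: [577.5, -65.9, 46.5]
tool_rot: [3.14, 0.001, 2.045]
force: [-0.3, 0.8, 0.1]
width: 0.0
gripper_force: 0.0
```

```bash
python3 - <<'E'
from h import *
s=ctrl.read_state();print(s['eef_pos'],s['tool_rot'],s['force'],pose(207))
for phi in np.arange(203,162,-4.5): row(*pose(phi),ref=None)
E
```

```text
[577.51934691 -65.9159037   46.52419448] [3.14024192e+00 1.09760296e-03 2.04519485e+00] [-0.25518131  0.83203536  0.05949265] (array([578.03946009, -66.4785599 ,  45.        ]), np.float64(2.0420352248333655))
[0.335, -0.083, 0.152, 0.001, 0.001, 0.073, 0.0]
[0.803, -0.164, 0.151, 0.001, 0.001, 0.152, 0.0]
[1.275, -0.209, 0.151, 0.001, 0.001, 0.23, 0.0]
[1.75, -0.217, 0.15, 0.002, 0.001, 0.309, 0.0]
[2.224, -0.187, 0.15, 0.002, 0.001, 0.387, 0.0]
[2.693, -0.12, 0.149, 0.002, 0.001, 0.466, 0.0]
[3.157, -0.017, 0.149, 0.002, 0.001, 0.544, 0.0]
[3.61, 0.123, 0.149, 0.002, 0.001, 0.623, 0.0]
[4.051, 0.298, 0.148, 0.002, 0.001, 0.701, 0.0]
[4.478, 0.506, 0.148, 0.002, 0.001, 0.78, 0.0]
```

```bash
cat >> h.py <<'E'
def wcrop(name):
    d=grab('wrist'); im=d['image'][:,:,::-1].copy()
    u=fw2px(d,[C[0],C[1],25]); x0=int(np.clip(u[0]-130,0,380)); y0=int(np.clip(u[1]-100,0,200))
    im=cv2.resize(im[y0:y0+200,x0:x0+260],None,fx=3,fy=3,interpolation=cv2.INTER_CUBIC)
    cv2.imwrite(name,im); import pickle; pickle.dump(d,open('wrist.pkl','wb')); print('crop',x0,y0,'/3'); return d
E
python3 -c "
from h import *
wcrop('pics/w1.png')"
```

```text
crop 282 108 /3
```

View pics/w1.png

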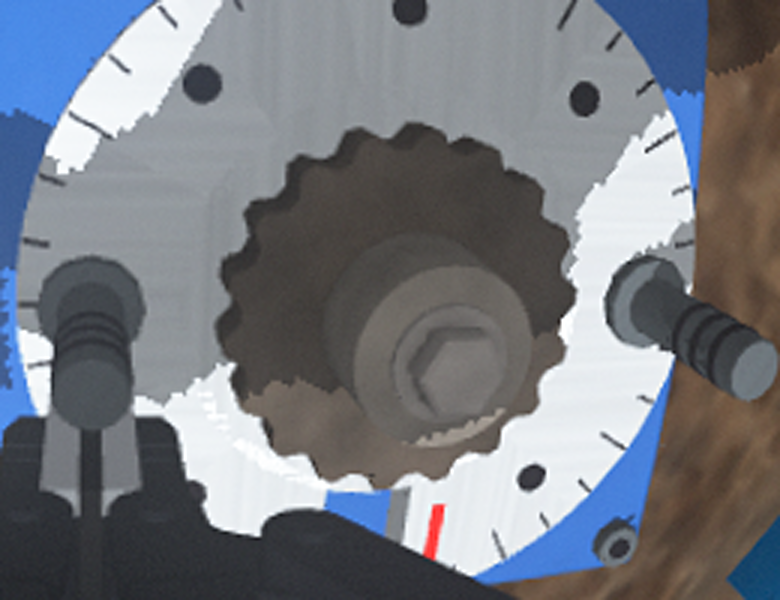

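The pin sits centred at the fingertips (90,400 px) and the disc has turned with it. I'll continue.

step_arm --commands '[0.35, -0.08, 0, 0, 0, 0.07, 0, 0.8, -0.16, 0, 0, 0, 0.15, 0, 1.28, -0.21, 0, 0, 0, 0.23, 0, 1.75, -0.22, 0, 0, 0, 0.31, 0, 2.22, -0.19, 0, 0, 0, 0.39, 0, 2.7, -0.12, 0, 0, 0, 0.47, 0, 3.15, -0.02, 0, 0, 0, 0.545, 0, 3.6, 0.12, 0, 0, 0, 0.62, 0, 4.05, 0.3, 0, 0, 0, 0.7, 0, 4.05, 0.3, 0, 0, 0, 0.7, 0]'

```text
clock: 5.5
eef_pos: [561.2, -28.2, 45.6]
tool_rot: [-3.141, -0.0, 1.347]
force: [0.3, -0.4, 0.3]
width: -0.1
gripper_force: 0.0
```

```bash
python3 - <<'E'
from h import *
s=ctrl.read_state();print(s['eef_pos'],s['tool_rot'],s['force'],pose(167))
for phi in np.arange(163,122,-4.5): row(*pose(phi),ref=None)
E
```

```text
[561.22025664 -28.18243094  45.60692846] [-3.14139758e+00 -3.74824113e-04  1.34676879e+00] [ 0.32259094 -0.39491383  0.27914221] (array([561.66236832, -28.51712995,  45.        ]), np.float64(1.3439035240356336))
[0.386, -0.053, 0.061, -0.0, -0.0, 0.073, 0.0]
[0.854, -0.135, 0.061, -0.0, -0.0, 0.151, 0.0]
[1.326, -0.179, 0.061, -0.0, -0.0, 0.23, 0.0]
[1.801, -0.187, 0.061, -0.0, -0.0, 0.308, 0.0]
[2.274, -0.157, 0.062, -0.0, -0.0, 0.387, 0.0]
[2.744, -0.091, 0.062, -0.0, -0.0, 0.465, 0.0]
[3.207, 0.013, 0.062, -0.0, -0.0, 0.544, 0.0]
[3.661, 0.152, 0.062, -0.0, -0.0, 0.622, 0.0]
[4.102, 0.327, 0.062, -0.0, -0.0, 0.701, 0.0]
[4.529, 0.535, 0.062, -0.0, -0.0, 0.78, 0.0]
```

step_arm --commands '[0.39, -0.05, 0, 0, 0, 0.07, 0, 0.85, -0.13, 0, 0, 0, 0.15, 0, 1.33, -0.18, 0, 0, 0, 0.23, 0, 1.8, -0.19, 0, 0, 0, 0.31, 0, 2.27, -0.16, 0, 0, 0, 0.39, 0, 2.74, -0.09, 0, 0, 0, 0.465, 0, 3.2, 0.01, 0, 0, 0, 0.545, 0, 3.66, 0.15, 0, 0, 0, 0.62, 0, 4.1, 0.33, 0, 0, 0, 0.7, 0, 4.1, 0.33, 0, 0, 0, 0.7, 0]'

```text
clock: 6.5
eef_pos: [573.5, 11.1, 45.2]
tool_rot: [-3.141, 0.0, 0.648]
force: [0.5, 0.5, 0.6]
width: -0.1
gripper_force: 0.0
```

```bash
python3 - <<'E'
from h import *
s=ctrl.read_state();print(s['eef_pos'],s['tool_rot'],s['force'],pose(127))
wcrop('pics/w2.png')
row(*pose(123)); row(*pose(119.5))
E
```

```text
[573.48467064  11.08392128  45.18724141] [-3.14055718e+00  2.39260883e-04  6.48076406e-01] [0.47697369 0.48412233 0.56682048] (array([573.51792499,  11.09000419,  45.        ]), np.float64(0.6457718232379022))
crop 281 108 /3
[0.41, -0.152, 0.025, -0.0, -0.0, 0.073, 0.0]
[0.773, -0.218, 0.026, -0.0, -0.0, 0.134, 0.0]
```

View pics/w2.png

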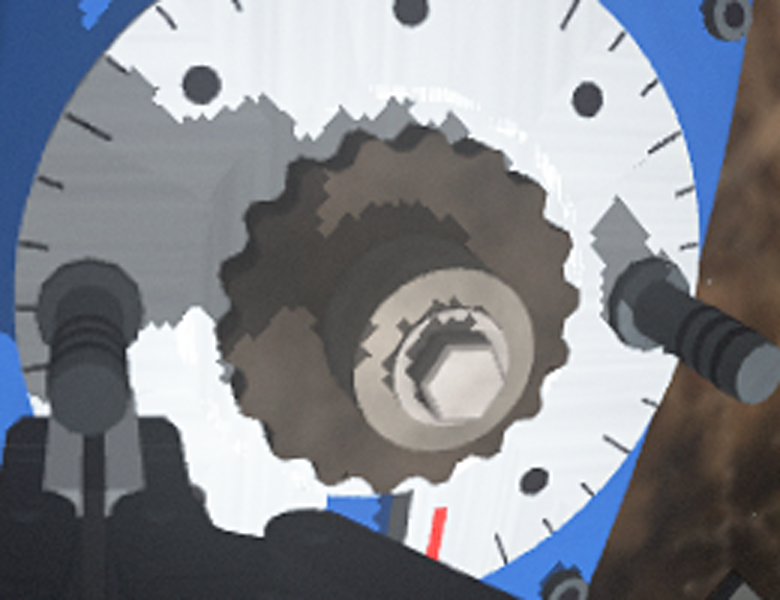

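```bash
python3 - <<'E'
from h import *
import pickle
d=pickle.load(open('wrist.pkl','rb'))
P=[fpx2w(d,281+u/3,108+v/3,67)[:2] for u,v in((90,397),(757,373))]
v=P[0]-P[1]; print(P,np.linalg.norm(v),np.degrees(np.arctan2(v[1],v[0])),sum(P)/2)
P=[fpx2w(d,281+u/3,108+v/3,z)[:2] for u,v,z in((90,307,27),(646,304,27))]
v=P[0]-P[1]; print(P,np.linalg.norm(v),np.degrees(np.arctan2(v[1],v[0])),sum(P)/2)
d0=cv2
E
```

```text
[array([587.23758006,  20.97318882]), array([656.91565005, -70.44192977])] 114.94240881997494 127.31523106649892 [622.07661506 -24.73437047]
[array([587.18860399,  21.05639966]), array([656.76131453, -71.26481499])] 115.6009027978806 127.0014587683482 [621.97495926 -25.10420767]
```

step_arm --commands '[0.2, -0.08, 0, 0, 0, 0.035, 0, 0.41, -0.15, 0, 0, 0, 0.073, 0, 0.6, -0.19, 0, 0, 0, 0.105, 0, 0.73, -0.21, 0, 0, 0, 0.125, 0, 0.73, -0.21, 0, 0, 0, 0.125, 0, -0.8, 0, 0, 0, 0, 0.125, 0, -0.8, 0, -3, 0, 0, 0.125, 0, -0.8, 0, -7, 0, 0, 0.125, 0, -0.8, 0, -11, 0, 0, 0.125, 0, -0.8, 0, -11, 0, 0, 0.125, 0]'

```text
clock: 7.55
eef_pos: [572.0, 5.9, 160.8]
tool_rot: [3.136, -0.011, 0.52]
force: [0.1, 0.0, -0.2]
width: -0.3
gripper_force: 0.0
```

```bash
python3 - <<'E'
from h import *
s=ctrl.read_state();print(s['eef_pos'],s['tool_rot'],s['force'])
row(fix(-235,0,150),YAW)
E
```

```text
[572.00573449   5.88659298 160.76406798] [ 3.13646102 -0.01102399  0.52039333] [ 0.12671256  0.03966601 -0.19627347]
[-20.708, 5.031, 0.874, 0.005, -0.011, 0.005, 0.0]
```

step_arm --commands '[-4, 1, 0, 0, 0, 0, 0, -8, 2, 0, 0, 0, 0, 0, -12.4, 3, 0, 0, 0, 0, 0, -16.6, 4, 0, 0, 0, 0, 0, -20.7, 5, 0, 0, 0, 0, 0, -20.7, 5, 0, 0, 0, 0, 0, -20.7, 5, 0, 0, 0, 0, 0]'

```text
clock: 8.25
eef_pos: [412.9, -141.3, 155.4]
tool_rot: [3.141, -0.001, 0.518]
force: [0.0, -0.7, 0.3]
width: 0.1
gripper_force: 0.0
```

```bash
python3 - <<'E'
from h import *
import pickle
d=grab('wrist'); pickle.dump(d,open('wrist.pkl','wb')); s=ctrl.read_state();print(s['eef_pos'],s['tool_rot'])
for n,p in dict(c=fix(0,0,25),mouth=fix(-72,0,25),tab=fix(-190,0,66),pa=fix(0,58,67),pb=fix(0,-58,67)).items(): print(n,fw2px(d,p))
im=d['image'][:,:,::-1]; cv2.imwrite('pics/w3.png',im)
t=grab('top'); pickle.dump(t,open('top2.pkl','wb'))
E
```

```text
[ 413.75373084 -140.49013435  155.39723951] [ 3.14081983e+00 -1.69811734e-03  5.20130335e-01]
c [313.59079624 -60.96982566]
mouth [313.37603628   5.10286061]
tab [313.1574177 138.9771545]
pa [242.45750643 -81.08767335]
pb [385.23999988 -80.08679448]
```

View pics/w3.png

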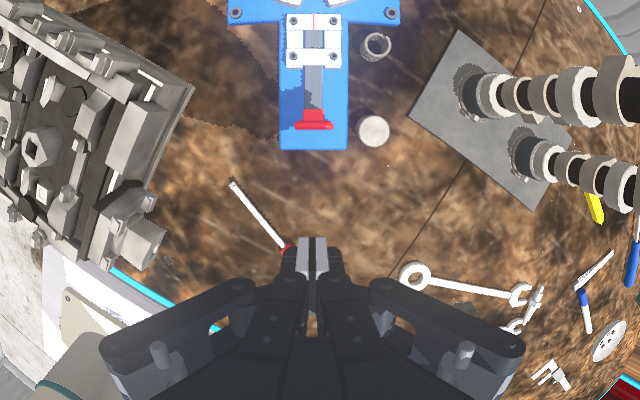

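The bar, tab (313,126) and guide lie along the axis, and the slot mouth is just visible at the top edge near (314,2). I'll check the disc's alignment in the top camera.

```bash
python3 - <<'E'
from h import *
import pickle
d=pickle.load(open('wrist.pkl','rb'))
for u,v,z in((313.5,130,66),(278,150,12),(347,150,12),(288,248,12)): print((u,v),fpx2w(d,u,v,z).round(1))
w=fpx2w(d,313.5,130,66)-fix(0,0,66); print('tab rear fixture x',w[0]*np.cos(YAW)+w[1]*np.sin(YAW))
d=pickle.load(open('top2.pkl','rb'))
# fixture-aligned rectification: x up (3px/mm), range x -150..90, y +-100
P=[fix(90,100,25),fix(90,-100,25),fix(-110,-100,25),fix(-110,100,25)]
H=cv2.getPerspectiveTransform(np.float32([w2px(d,p) for p in P]),np.float32([(0,0),(600,0),(600,600),(0,600)]))
cv2.imwrite('pics/rect2.png',cv2.warpPerspective(d['image'],H,(600,600),flags=cv2.INTER_CUBIC)[:,:,::-1])
E
```

```text
(313.5, 130) [ 462.6 -115.4   66. ]
(278, 150) [427.4 -98.   12. ]
(347, 150) [ 459.2 -153.8   12. ]
(288, 248) [ 344.2 -153.7   12. ]
tab rear fixture x -183.22559776297655
```

View pics/rect2.png

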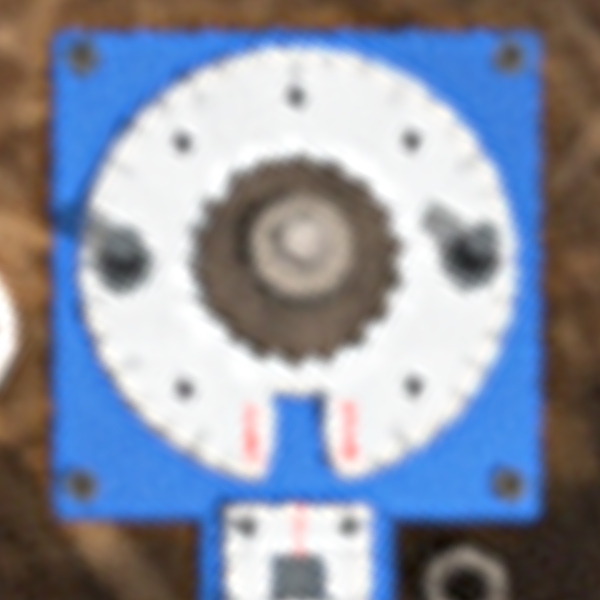

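The slot faces the bar, off by less than 1°. The tab's rear face is at fixture x ≈ -183, so the nose is at -83 and has about 41 mm to go. I'll lower the fingers behind the tab.

```bash
python3 - <<'E'
from h import *
row(fix(-218,0,155),YAW);row(fix(-218,0,48),YAW)
E
```

```text
[1.957, 0.241, 0.038, 0.001, -0.002, 0.007, 0.0]
[1.939, 0.234, 10.738, 0.001, -0.002, 0.007, 0.0]
```

step_arm --commands '[1.9, 0.24, 0, 0, 0, 0.007, 0, 1.9, 0.24, 3, 0, 0, 0.007, 0, 1.9, 0.24, 6, 0, 0, 0.007, 0, 1.9, 0.24, 9, 0, 0, 0.007, 0, 1.9, 0.24, 10.7, 0, 0, 0.007, 0, 1.9, 0.24, 10.7, 0, 0, 0.007, 0, 1.9, 0.24, 10.7, 0, 0, 0.007, 0]'

```text
clock: 9.05
eef_pos: [431.1, -132.6, 48.2]
tool_rot: [-3.141, -0.0, 0.515]
force: [-0.5, 0.2, 0.3]
width: 0.2
gripper_force: 0.0
```

```bash
python3 - <<'E'
from h import *
s=ctrl.read_state();print(s['eef_pos'],s['tool_rot'],s['force'])
row(fix(-195,0,48),YAW);row(fix(-165,0,48),YAW)
E
```

```text
[ 431.11184108 -132.57186998   48.22275695] [-3.14136018e+00 -3.38723378e-04  5.14705800e-01] [-0.5235598   0.19777341  0.33387292]
[2.411, 0.037, 0.023, -0.0, -0.0, -0.0, 0.0]
[5.411, 0.036, 0.024, -0.0, -0.0, -0.0, 0.0]
```

step_arm --commands '[1, 0.04, 0, 0, 0, 0, 0, 1.8, 0.04, 0, 0, 0, 0, 0, 2.3, 0.04, 0, 0, 0, 0, 0, 2.7, 0.04, 0, 0, 0, 0, 0, 3.1, 0.04, 0, 0, 0, 0, 0, 3.5, 0.04, 0, 0, 0, 0, 0, 3.9, 0.04, 0, 0, 0, 0, 0, 4.3, 0.04, 0, 0, 0, 0, 0, 4.7, 0.04, 0, 0, 0, 0, 0, 5.1, 0.04, 0, 0, 0, 0, 0]'

```text
clock: 10.05
eef_pos: [475.0, -108.7, 48.3]
tool_rot: [-3.141, 0.0, 0.513]
force: [-3.0, -1.9, 3.4]
width: 0.0
gripper_force: 1.9
```

step_arm --commands '[0.3, 0, 0, 0, 0, 0, 0, 0.5, 0, 0, 0, 0, 0, 0, 0.7, 0, 0, 0, 0, 0, 0, 0.9, 0, 0, 0, 0, 0, 0, 0.9, 0, 0, 0, 0, 0, 0]'

```text
clock: 10.55
eef_pos: [483.4, -104.0, 48.3]
tool_rot: [3.141, -0.001, 0.513]
force: [-1.5, -0.7, 1.5]
width: 0.2
gripper_force: 0.9
```

```bash
python3 - <<'E'
from h import *
s=ctrl.read_state();w=s['eef_pos'][:2]-C;c=np.array([np.cos(YAW),np.sin(YAW)]);print(s['force'],s['eef_pos'],'fix x',w@c,'y',w@[-c[1],c[0]],s['force'][:2]@c)
E
```

```text
[-1.45894897 -0.68990449  1.5301036 ] [ 483.38171345 -104.04922814   48.31755805] fix x -159.57291760084843 y -0.5420358109578274 -1.60952976515718
```

step_arm --commands '[0.1, 0, 0, 0, 0, 0, 0, 0.2, 0, 0, 0, 0, 0, 0, 0.3, 0, 0, 0, 0, 0, 0, 0.4, 0, 0, 0, 0, 0, 0]'

```text
clock: 10.95
eef_pos: [486.4, -102.3, 48.3]
tool_rot: [3.142, -0.0, 0.513]
force: [-2.6, -1.4, 2.3]
width: -0.2
gripper_force: 1.4
```

step_arm --commands '[0.1, 0, 0, 0, 0, 0, 0, 0.2, 0, 0, 0, 0, 0, 0]'

```text
clock: 11.15
eef_pos: [488.1, -101.3, 48.3]
tool_rot: [3.142, -0.0, 0.513]
force: [-2.2, -1.2, 2.6]
width: 0.2
gripper_force: 1.3
```

step_arm --commands '[0.1, 0, 0, 0, 0, 0, 0, 0.2, 0, 0, 0, 0, 0, 0]'

```text
clock: 11.35
eef_pos: [489.1, -100.8, 48.3]
tool_rot: [-3.141, 0.001, 0.512]
force: [-4.5, -3.4, 4.0]
width: 0.1
gripper_force: 3.0
```

step_arm --commands '[0.1, 0, 0, 0, 0, 0, 0, 0.15, 0, 0, 0, 0, 0, 0]'

```text
clock: 11.55
eef_pos: [489.0, -100.7, 48.3]
tool_rot: [-3.141, 0.003, 0.512]
force: [-7.2, -4.8, 5.2]
width: 0.0
gripper_force: 4.0
```

The bar stopped at tool x ≈ -153, which puts the nose at -42, the slot floor. The force is rising without motion. One more small nudge to confirm, then I'll back off.

step_arm --commands '[0.1, 0, 0, 0, 0, 0, 0, 0.2, 0, 0, 0, 0, 0, 0, 0.2, 0, 0, 0, 0, 0, 0]'

```text
clock: 11.85
eef_pos: [489.1, -100.7, 48.3]
tool_rot: [-3.14, 0.006, 0.51]
force: [-8.5, -6.8, 7.7]
width: -0.2
gripper_force: 5.5
```

step_arm --commands '[-1, 0, 0, 0, 0, 0, 0, -3, 0, 0, 0, 0, 0, 0, -4, 0, 0, 0, 0, 0, 0, -4, 0, -4, 0, 0, 0, 0, -4, 0, -8, 0, 0, 0, 0, -4, 0, -10, 0, 0, 0, 0, -4, 0, -10, 0, 0, 0, 0]'

```text
clock: 12.55
eef_pos: [460.9, -118.6, 151.1]
tool_rot: [3.137, -0.006, 0.513]
force: [0.8, -0.2, 0.5]
width: 0.2
gripper_force: 0.0
```

```bash
python3 - <<'E'
from h import *
a=grab('wrist'); d=grab('top'); print(ctrl.read_state()['eef_pos'])
P=[fix(90,120,25),fix(90,-80,25),fix(-210,-80,25),fix(-210,120,25)]
H=cv2.getPerspectiveTransform(np.float32([w2px(d,p) for p in P]),np.float32([(0,0),(400,0),(400,600),(0,600)]))
r=cv2.warpPerspective(d['image'],H,(400,600),flags=cv2.INTER_CUBIC)
w=cv2.resize(a['image'][0:200,220:400],(400,444)); w=np.vstack([w,np.zeros((156,400,3),np.uint8)])
cv2.imwrite('pics/end.png',np.hstack([r,w])[:,:,::-1])
E
```

```text
[ 458.57163294 -118.0083658   148.47565065]
```

View pics/end.png

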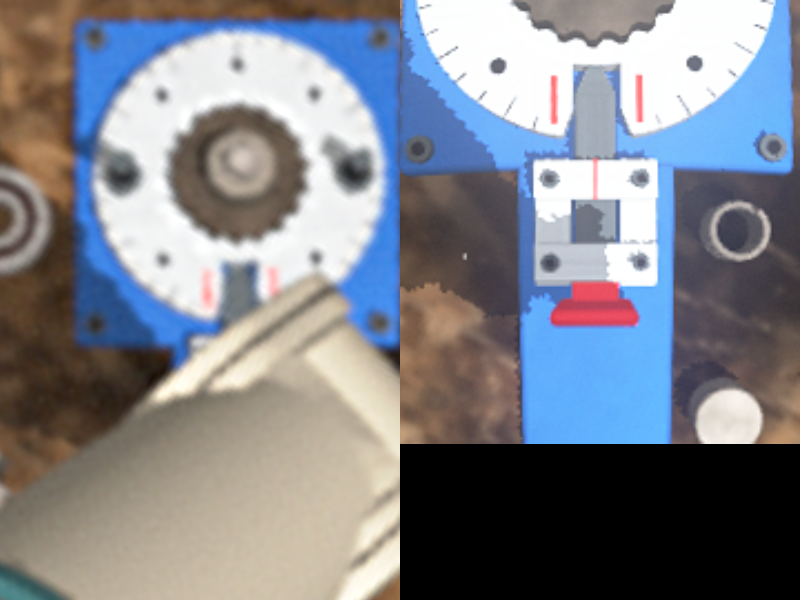

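The bar's nose is at the slot's closed end (right panel, ≈(597,65)), the bar lies square between the red lines, and the tappet and spring are where they were. The arm is clear, so I'm handing in.

```bash
python3 -c "
from cell import ctrl
print(ctrl.finish_job())"
```

```text
the job is handed in; nothing more can be done
None
```

The timing fixture is locked: the slot faces the bar, the bar is fully home against the slot floor, the arm is clear, and the job was handed in at about 12.7 s (limit 51 s).

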